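# Free the painted puzzle piece and start its drying timer

### The job

The orange puzzle piece has just been painted and must not dry stuck to its neighbours: take it by its tab and lift it straight up out from between the two grey blocks, which stay where they stand, and set it down upright in the middle of the drying rack without dropping it. Then start the timer: push it back against the aluminium bench stop so that it is braced and press its red button fully in, leaving the timer standing against the stop. Leave the paint pots and the other things alone.

Things in the scene. Friction and masses are not known exactly. Their poses are not given: they have to be found in the camera images.
- puzzle_piece: orange painted piece, loose, 50 to 95 g. Core 48 (x) x 32 (y) x 40 mm high; a full-height dovetail key on each y side (22 mm wide at its end, 25 mm from the middle) sits in a grey block with 1.5 mm play, free only after a 40 mm rise. On top a grip tab 32 long (x), 12 thick (y), up to 68 mm above the underside: pinch it across y, fingertips above the blocks' tops. Origin: centre of underside; z up
- left_block: grey block, loose, 160 g, 48 (x) x 32 (y) x 40 mm high, on the +y side of the orange piece (origins 33.5 mm apart), with a full-height dovetail slot 9 mm deep, open at the top, that holds the piece's key. Origin: centre of its underside
- right_block: the same grey block, mirrored, on the -y side of the orange piece. Origin: centre of its underside
- drying_rack: drying rack, fixed: steel frame 120 x 120 mm with slats along y, flat top 14 mm above its origin. Origin: centre of its underside, on the work surface; z up. It may stand to the left or the right of the puzzle
- bench_stop: aluminium bench stop, fixed: upright plate 100 mm wide (y), 40 mm high, with a foot behind it; on the other side of the puzzle from the rack. Origin: foot of its front face, in the middle of its width; x points from the front face into the stop (away from the timer), so its front face is the plane x = 0
- timer: white timer, loose, about 120 g (varies), 28 deep (x) x 64 wide (y) x 46 mm high, standing 6 to 20 mm in front of the stop, its back towards the stop, turned by up to 0.15 rad. It slides on the work surface under less than 2 N. Origin: centre of its underside; x points from its front to its back
- timer_front (a point): centre of the face of the red button when not pressed: 23 mm in front of the timer's origin and 18.5 mm above its underside. The button is round, 18 mm across, on the timer's front below a small screen, stands 9 mm proud and is pressed along the timer's +x
- timer_back (a point): middle of the timer's back face, 14 mm behind its origin, 18.5 mm up; with the timer against the stop it lies at x = 0 in the stop's frame
- timer_button (a joint): travel of the red button along the timer's x: 0 out, 0.005 m fully in; a spring returns it. It begins to move at 2 N and is fully in at 4.5 N, more than the loose timer bears before it slides
- red_pot: white paint pot with red bands, loose bystander, 36 mm across, 42 mm high. Origin: centre of its underside
- blue_pot: white paint pot with blue bands, loose bystander, 36 mm across, 42 mm high. Origin: centre of its underside
- ink_dropper: brown dropper bottle, loose bystander, 34 mm across, 102 mm high, behind on the left. Origin: centre of its underside
- mini_chair: wooden doll's-house chair, loose bystander, 36 x 36 x 50 mm, on the right. Origin: centre of its underside
Things that resemble listed ones, but are neither listed nor needed, are in the scene too. Several things have the shape of the bench_stop; the one meant has the colours described above.

How it is judged:
By the outcome, as a careful person would: the job done as asked, in the order asked, and still so for the second after the job is handed in, with the robot touching nothing.
It also fails if it takes over 58 s, if anything falls off the work surface, if the arm or the gripper's body presses on something with over 40 N, if the wrist force passes 120 N, or if a joint passes its speed limit or range.

### The arm

A 6-joint arm with a two-finger parallel gripper is mounted at the origin on a cart in front of the work surface, level with it; the furniture and walls round the work are solid. World frame = base frame: x ahead of the robot, y to its left, z up, the work surface at z = 0. Lengths are in m, angles in rad, forces in N, time in s.
With the tool pointing down it reaches from about 0.275 to 0.875 m from the base axis. Payload 12.5 kg.
Tool frame: the origin (TCP) lies on the centre line of the jaws, within the pads' length; the fingertips stand r.finger_overhang ahead of it and the grasp point (between the pads) lies 3 mm ahead of it (r.finger_overhang is the distance from the TCP to the fingertips, in m); z points along the fingers, y is the line along which they close (so a half turn about z gives the same grasp; the last joint's range is limited). The gripper opens to 85 mm and grips with 20 to 120 N. Pads are 22 mm wide; open, the fingers measure 114 mm over their backs; the gripper's body (76 mm by 85 mm) begins 54 mm behind the grasp point. The pads swing forward as they close: fully open they stand 13 mm farther back than shut.
Start: joints at [1.159, 0.351, 1.652, -0, 1.139, -0.085], TCP at [0.177, 0.521, 0.253] pointing down, gripper open.
Joint ranges: [-2.75, 2.75], [-0.79, 2.1], [0.01, 2.65], [-1.57, 4.71], [0.07, 3.14], [-2.87, 2.87]. Speed limits (rad/s): [2.22, 2.22, 2.79, 3.14, 3.14, 3.14].

### API

Orientations are given as a unit quaternion [x, y, z, w].
In Python, from cell import r, optics gives the robot as it stands. The module is installed in compiled form; this text tells all that it offers. Calls block until the motion is done:
- r.move_to(position, orientation): joint-space move of the TCP to a pose.
- r.move_linear(position, rot=None, vel=0.15): straight line of the TCP; rot=None keeps the orientation; vel is the mean speed in m/s.
- r.set_joints(angles): joint-space move.
- r.set_gripper(opening, squeeze=None): opening from 0.0 (shut) to 1.0 (fully open); squeeze is the grip in N (None keeps the last); returns when the fingers have stopped.
- r.sleep(seconds).
- r.inverse_kinematics(position, orientation): joint angles nearest the present ones, or None.
- optics.get_image(name): name is "scene" or "top"; returns a dict with "pixels" (420x560x3 uint8, red, green, blue), "depth" (420x560 float32, m along the optical axis (not along the pixel's ray), 0 where there is no reading), "fx", "fy", "cx", "cy" (pixels), "D" ([k1, k2, p1, p2, k3] as OpenCV has them; the pictures are not rectified), "camera_from_world" (4x4, takes a point from world to camera coordinates). Camera axes: x right, y down, z forward; pixel columns grow to the right and rows downward; lengths in m; the calibration is good to about 2 mm. A picture is of the moment at which its call begins.
A pose or a line that the arm cannot do raises r.PlanningError and nothing moves.
- r.hand_in(): hands the job in; it is judged then, once.
Readings, each from a call of its own:
- r.current_t(): time.
- r.current_q(): joint angles.
- r.current_qvel(): joint speeds.
- r.current_effort(): joint torques, N m.
- r.current_tool_pos(): TCP position.
- r.current_ee_rot(): TCP orientation.
- r.current_contact_force(): force on the tool from outside, world axes, zero at the start.
- r.current_torque(): the same for the moment, N m.
- r.current_opening(): opening from 0.0 (shut) to 1.0 (fully open).
- r.current_finger_force(): force on a finger pad.
Only numpy, scipy, OpenCV 4.12 (cv2) and the standard library are available. Lean on these libraries where they do the work, as an engineer would, in place of code of your own. Each camera call takes 0.05 s, during which the arm holds its last target. There are 200 camera calls.

## Working session

There is one attempt and no reset: what is moved stays moved. The work goes in short steps, each a Python script; the robot and the scene stay as the last script left them, time stands still between calls to the robot, and variables do not carry over. Pictures are saved under pics/ and viewed, at most 10 in all, crops included, and the job is handed in when it is done.

```bash
mkdir -p pics; cat > h.py <<'E'
import numpy as np, cv2
from cell import r, optics
def shot(n, save=None):
    d=optics.get_image(n)
    if save: cv2.imwrite('pics/'+save, cv2.cvtColor(d['pixels'],cv2.COLOR_RGB2BGR))
    return d
def K(d): return np.array([[d['fx'],0,d['cx']],[0,d['fy'],d['cy']],[0,0,1.]])
def ray(d,uv):
    uv=np.asarray(uv,float).reshape(-1,1,2)
    n=cv2.undistortPoints(uv,K(d),np.array(d['D'],float)).reshape(-1,2)
    T=np.array(d['camera_from_world']); R=T[:3,:3]; c=-R.T@T[:3,3]
    return c, np.c_[n,np.ones(len(n))]@R
def plane(d,uv,z):
    c,v=ray(d,uv); return c+v*((z-c[2])/v[:,2])[:,None]
def cloud(d):
    h,w=d['depth'].shape; u,v=np.meshgrid(np.arange(w),np.arange(h))
    c,q=ray(d,np.stack([u,v],-1).reshape(-1,2)); 
    P=c+q*d['depth'].reshape(-1,1); P[d['depth'].ravel()==0]=np.nan
    return P.reshape(h,w,3)
E
python3 - <<'E'
from h import *
for n in ('scene','top'):
    d=shot(n,n+'0.png'); T=np.array(d['camera_from_world']); print(n,-T[:3,:3].T@T[:3,3],T[2,:3],d['fx'],d['D'])
print(r.finger_overhang,r.current_ee_rot(),r.current_t())
E
```

```text
scene [-0.47974136  0.72294675  0.61908568] [ 0.73689443 -0.52501053 -0.42585273] 406.73680812040647 [0.01956639 0.         0.         0.         0.        ]
top [0.29416425 0.03104705 1.4994441 ] [ 0.15462036 -0.0155459  -0.98785164] 521.0978878261959 [0.0490407 0.        0.        0.        0.       ]
0.022 [ 1.62653870e-01  9.86683045e-01 -5.24281720e-04 -1.08712685e-04] 0.1
```

View pics/scene0.png

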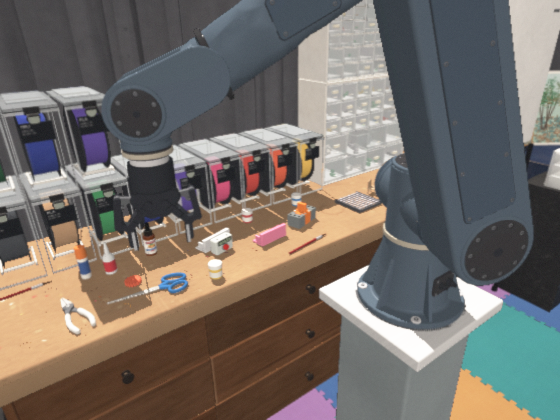

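View pics/top0.png

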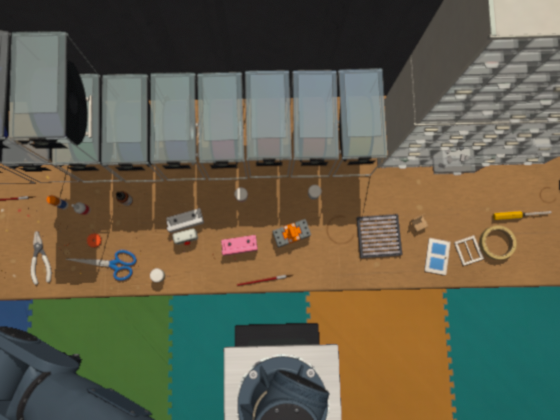

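Scene: the puzzle is at top px (292,233), the rack at (379,236), the timer at (185,236) and the aluminium stop at (185,219). The pink block at (239,245) has the stop's shape but the wrong colour. Cups at (157,275), (241,194) and (315,191) are bystanders.

```bash
python3 - <<'E'
from h import *
d=shot('top'); im=cv2.cvtColor(d['pixels'],cv2.COLOR_RGB2BGR)
a=cv2.resize(im[195:275,150:350],None,fx=4,fy=4,interpolation=cv2.INTER_CUBIC)
cv2.imwrite('pics/crop1.png',a)
P=cloud(d); hsv=cv2.cvtColor(im,cv2.COLOR_BGR2HSV)
def box(name,m,x0,x1,y0,y1,z0,z1):
    s=m&(P[...,2]>z0)&(P[...,2]<z1); q=np.zeros_like(s); q[y0:y1,x0:x1]=1; s&=q
    uv=np.argwhere(s)[:,::-1].astype(np.float32); pts=P[s]; z=np.median(pts[:,2])
    W=plane(d,uv,z)[:,:2]; rc=cv2.minAreaRect((W*1000).astype(np.float32)); print(name,len(uv),'z',z.round(4),'rect',np.round(rc[0],1),np.round(rc[1],1),round(rc[2],1),'mean',W.mean(0).round(4)); return W
al=np.ones(P.shape[:2],bool)
box('tab',(hsv[...,0]<20)&(hsv[...,1]>150),270,315,215,250,.055,.08)
box('blocks',al,270,315,215,250,.03,.05)
box('rack',al,350,410,205,270,.008,.03)
box('timer',al,165,205,205,250,.042,.056)
box('stopall',al,160,208,205,232,.03,.042)
print((P[230:244:2,175:200:3,2]*1000).round(0)); print((P[208:232:2,165:206:4,2]*1000).round(0))
b=(hsv[...,1]>150)&((hsv[...,0]<8)|(hsv[...,0]>172)); b[:, :165]=0;b[:,205:]=0;b[:225]=0;b[255:]=0
print('red',np.argwhere(b).mean(0),b.sum())
E
```

```text
tab 52 z 0.0669 rect [466.8 -39.6] [31.6 12.3] 16.6 mean [ 0.467  -0.0397]
blocks 533 z 0.0398 rect [467.4 -39.9] [48.8 99.3] 18.6 mean [ 0.4669 -0.0396]
rack 1011 z 0.0129 rect [ 451.  -293.5] [154.1 139. ] 12.1 mean [ 0.4542 -0.2908]
timer 236 z 0.0447 rect [476.1 252.7] [54.6 97.4] 18.2 mean [0.4688 0.2599]
stopall 145 z 0.0378 rect [488.2 257.8] [ 39.7 103. ] 21.3 mean [0.4958 0.2609]
[[34.  8. -4. -5.  6. 36. 40.  0.  3.]
 [ 4.  3. 38. 46. 45. 44. 45. 22. -8.]
 [41. 47. 45. 45. 47. 44. 47. 35. -2.]
 [45. 45. 51. 47. 43. 46. 47. 46.  1.]
 [39. 52. 42. 41. 47. 45. 43. 42. -0.]
 [43. 42. 46. 49. 41. 41. 18. -2. -3.]
 [52. 41. 46. 36. 24. 16. -5.  1. -5.]]
[[-3. -9. -7.  1.  4. -3.  2.  3. -8. -3.  1.]
 [-1.  0.  3. -4.  4.  4.  1.  3.  4. -5.  1.]
 [ 2.  5. -1.  1. -3.  4.  5.  3.  8.  2. -1.]
 [-7.  6.  1.  6.  4.  4. nan  3.  5. 10. -1.]
 [-3. -2.  8.  2.  5.  7.  7.  5.  5. 24. -6.]
 [ 5. 11.  7.  4.  7.  8.  3.  7. 39. 43. -7.]
 [-1.  1. 11.  8.  5.  7.  9. 40. 44. 43. -5.]
 [ 1.  9.  4.  3.  5. 40. 42. 45. 40. 19.  1.]
 [ 2. 22.  7.  4. 41. 38. 44. 24.  6. -3. -4.]
 [-1. 24. 38. 37. 44. 40. 23.  7. -3. -2.  3.]
 [ 3. 42. 40. 37. 33. 13. -2.  1.  5. -3.  2.]
 [-4. 39. 30. 21. -4.  2. 35. 40. -3. -0.  1.]]
red [242.61111111 186.88888889] 18
```

View pics/crop1.png

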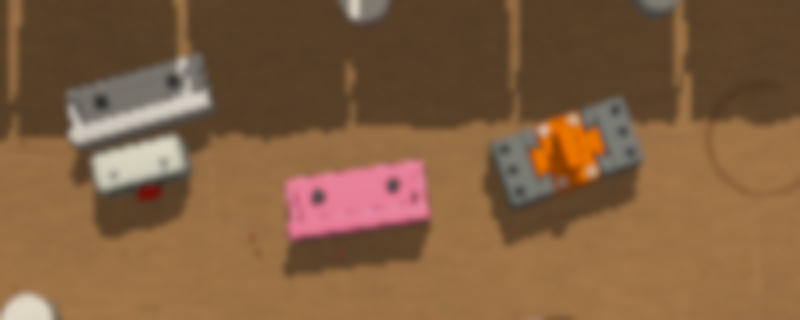

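The crop confirms the choices: orange tab at crop (568,150) between the grey blocks, grey/white stop at (140,100) with the white timer and its red button at (148,192) in front of it. Next I refine the yaws and the rack, then go above the tab.

```bash
cat >> h.py <<'E'
def quat(a):  # tool down, tool x axis at world angle a
    return [np.cos(a/2),np.sin(a/2),0,0]
def best(p,a):
    q0=np.array(r.current_q()); c=[]
    for k in (0,np.pi):
        q=r.inverse_kinematics(p,quat(a+k))
        if q is not None: c.append((abs(np.array(q)-q0).max(),a+k,q))
    return min(c,key=lambda t:t[0])
E
cat > m.py <<'E'
from h import *
def rect(d,m,win,z,name):
    x0,x1,y0,y1=win; s=np.zeros(m.shape,np.uint8); s[y0:y1,x0:x1]=m[y0:y1,x0:x1]
    n,l,st,c=cv2.connectedComponentsWithStats(s); i=1+st[1:,4].argmax(); s=(l==i)
    uv=np.argwhere(s)[:,::-1].astype(float); W=plane(d,uv,z)[:,:2]*1000
    rc=cv2.minAreaRect(W.astype(np.float32)); C=np.cov(W.T); w,v=np.linalg.eigh(C)
    print(name,len(uv),'rect',np.round(rc[0],1),np.round(rc[1],1),round(rc[2],1),'mean',W.mean(0).round(1),'minor axis deg',np.degrees(np.arctan2(*(v[::-1,0]*np.sign(v[0,0])))).round(1))
E
python3 - <<'E'
from m import *
d=shot('top'); im=cv2.cvtColor(d['pixels'],cv2.COLOR_RGB2BGR); hsv=cv2.cvtColor(im,cv2.COLOR_BGR2HSV); H,S,V=cv2.split(hsv)
P=cloud(d); Z=cv2.medianBlur(P[...,2].astype(np.float32),3)
rect(d,(Z>.028),(270,315,215,250),.04,'puzzle')
rect(d,(S<110)|(Z>.007)&(V<110),(352,408,208,266),.014,'rack lowsat')
rect(d,(Z>.007),(345,412,205,270),.014,'rack depth')
rect(d,(S<70)&(V>140),(168,202,227,246),.046,'timer')
rect(d,(S<70)&(V>150),(160,206,205,232),.04,'stop white')
rect(d,(S<70)&(V>80),(160,206,205,230),.04,'stop all')
for a in (236,): print('rack row SV',list(zip(S[a,350:412:3],V[a,350:412:3])))
for p,a in (([.467,-.04,.15],np.radians(18)),([.45,-.29,.18],np.radians(18)),([.40,.25,.12],np.radians(16))):
    for k in (0,np.pi):
        q=r.inverse_kinematics(p,quat(a+k)); print(p,k,None if q is None else np.round(q,2))
E
```

```text
puzzle 599 rect [467.3 -40. ] [48.7 99.4] 18.1 mean [467.3 -40. ] minor axis deg 18.0
rack lowsat 1776 rect [ 453.9 -290.7] [121.4 121.7] 2.5 mean [ 453.7 -290.7] minor axis deg 39.6
rack depth 1022 rect [ 454.3 -291. ] [122.2 120.2] 2.4 mean [ 452.8 -291. ] minor axis deg -35.5
timer 208 rect [465.3 261.6] [26. 63.] 12.9 mean [465.3 261.9] minor axis deg 12.9
stop white 172 rect [502.  263.3] [23.5 99.3] 13.0 mean [498.7 262.9] minor axis deg 14.9
stop all 535 rect [508.  262.9] [ 44.5 103.6] 14.9 mean [508.9 260.6] minor axis deg 13.4
rack row SV [(np.uint8(140), np.uint8(157)), (np.uint8(145), np.uint8(144)), (np.uint8(139), np.uint8(139)), (np.uint8(22), np.uint8(70)), (np.uint8(43), np.uint8(129)), (np.uint8(35), np.uint8(147)), (np.uint8(31), np.uint8(157)), (np.uint8(35), np.uint8(152)), (np.uint8(45), np.uint8(143)), (np.uint8(46), np.uint8(138)), (np.uint8(49), np.uint8(146)), (np.uint8(57), np.uint8(152)), (np.uint8(62), np.uint8(147)), (np.uint8(82), np.uint8(133)), (np.uint8(79), np.uint8(113)), (np.uint8(85), np.uint8(117)), (np.uint8(18), np.uint8(72)), (np.uint8(136), np.uint8(146)), (np.uint8(140), np.uint8(153)), (np.uint8(140), np.uint8(151)), (np.uint8(139), np.uint8(152))]
[0.467, -0.04, 0.15] 0 [-0.18  0.35  1.95 -0.    0.84  1.07]
[0.467, -0.04, 0.15] 3.141592653589793 [-0.18  0.35  1.95 -0.    0.84 -2.07]
[0.45, -0.29, 0.18] 0 [-0.66  0.41  1.76 -0.    0.97  0.6 ]
[0.45, -0.29, 0.18] 3.141592653589793 [-0.66  0.41  1.76 -0.    0.97 -2.54]
[0.4, 0.25, 0.12] 0 [ 0.46  0.41  1.96 -0.    0.77  1.75]
[0.4, 0.25, 0.12] 3.141592653589793 [ 0.46  0.41  1.96 -0.    0.77 -1.39]
```

Every size agrees with the description, so I go for the grasp.

```bash
python3 - <<'E'
from h import *
a=np.radians(18.05); c=[.4672,-.0399]
r.move_to(c+[.16],quat(a)); r.set_gripper(.4,40)
print(r.current_t(),r.finger_overhang,r.current_tool_pos())
d=shot('scene','s1.png'); im=cv2.cvtColor(d['pixels'],cv2.COLOR_RGB2BGR)
cv2.imwrite('pics/s1c.png',cv2.resize(im[150:270,230:390],None,fx=4,fy=4))
E
```

```text
3.025 0.022 [ 0.46720067 -0.03988188  0.15998336]
```

View pics/s1c.png

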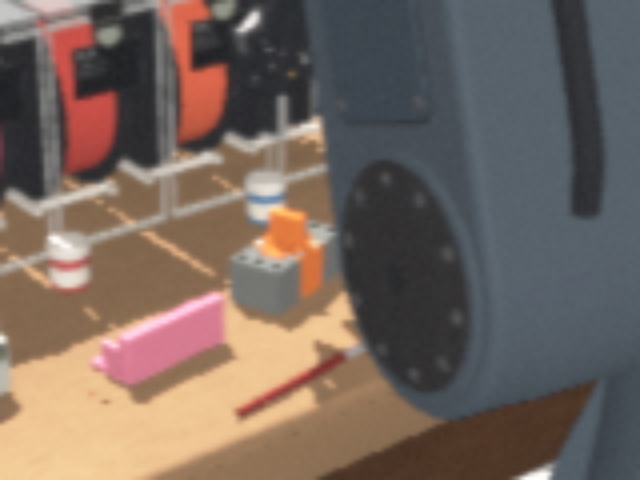

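The crop shows the puzzle at (290,250) undisturbed, but no gripper above it. I check the full frame before descending.

```bash
python3 - <<'E'
from h import *
print(r.current_tool_pos(),np.round(r.current_q(),3),r.current_ee_rot(),r.current_t(),r.current_opening())
d=shot('scene','s2.png');e=shot('top')
for d in(d,e):
  T=np.array(d['camera_from_world'])
  for p in([.467,-.04,.06],[.467,-.04,.14]):
    print(cv2.projectPoints(np.array([p]),cv2.Rodrigues(T[:3,:3])[0],T[:3,3],K(d),np.array(d['D']))[0].ravel())
x=np.hstack([cv2.imread('pics/s2.png')[:,180:500],cv2.cvtColor(e['pixels'],cv2.COLOR_RGB2BGR)[:,100:500]])
cv2.imwrite('pics/s2b.png',x)
E
```

```text
[ 0.46719933 -0.03990047  0.15999595] [-0.185  0.336  1.943 -0.     0.862  1.071] [ 9.87617043e-01  1.56883956e-01 -1.01577074e-05  4.56418067e-07] 3.075 0.4005464937065375
[301.81204405 204.69145854]
[301.97784053 181.98525505]
[292.01876704 231.21052514]
[293.40665345 227.5480406 ]
```

View pics/s2b.png

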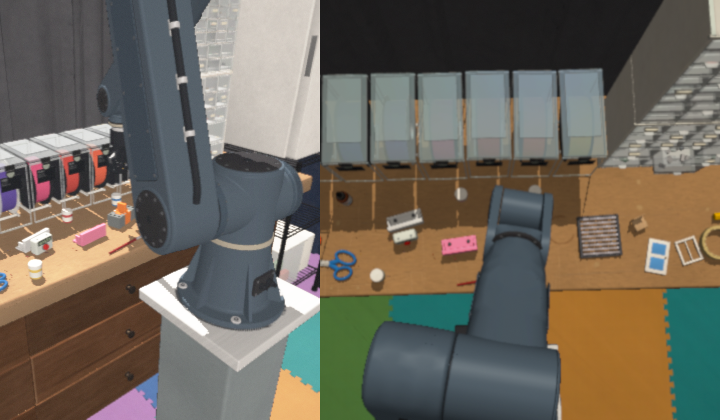

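The black gripper is at scene px (298,165), directly above the tab at (301,207). It was black on black in the crop. I descend, grip and lift.

```bash
python3 - <<'E'
from h import *
c=[.4672,-.0399]
r.move_linear(c+[.068],vel=.08); print(r.current_contact_force())
r.set_gripper(0,45); r.sleep(.2); print('grip',r.current_opening()*85,r.current_finger_force(),r.current_contact_force())
for z in (.078,.09,.115): r.move_linear(c+[z],vel=.05); print(z,np.round(r.current_contact_force(),2))
r.move_linear(c+[.15],vel=.1)
print(r.current_opening()*85,r.current_t())
d=shot('scene','s3.png'); im=cv2.imread('pics/s3.png'); cv2.imwrite('pics/s3c.png',cv2.resize(im[130:250,240:380],None,fx=4,fy=4))
E
```

```text
[ 0.20250384 -0.40298383  0.66680982]
grip 11.38115885944431 45.901944637298584 [ 0.24584107 -0.69482586 -1.0359347 ]
0.078 [ 0.53  0.17 -1.2 ]
0.09 [ 0.01 -0.07 -0.93]
0.115 [ 0.3   0.71 -0.07]
10.805149626616764 6.8917
```

View pics/s3c.png

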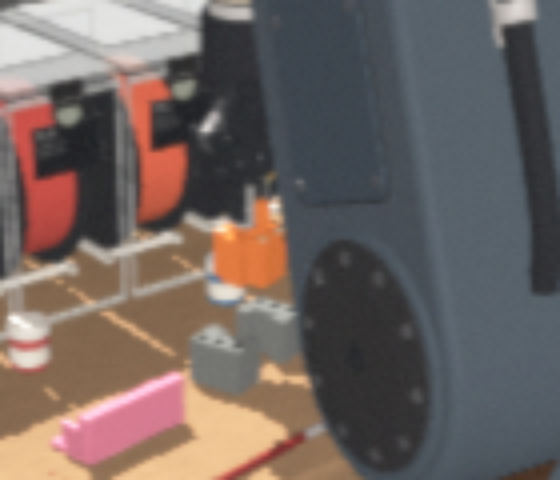

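The picture shows the orange piece held free at (250,245), with both grey blocks still standing at (225,360) and (270,330). I place it on the rack, watching the contact force.

```bash
python3 - <<'E'
from h import *
k=[.454,-.2908]; a=np.radians(2.5)
r.move_to(k+[.15],quat(a)); print(r.current_t(),r.current_opening()*85,r.current_finger_force())
r.move_linear(k+[.092],vel=.1); r.sleep(.15); f0=np.mean([r.current_contact_force()[2] for _ in range(5)]); print('f0',f0)
z=.088
while z>.0785:
    r.move_linear(k+[z],vel=.03); f=r.current_contact_force()[2]
    if f-f0>3: break
    z-=.001
print('z',z,f)
E
```

```text
7.925 11.173897714734219 46.01739227771759
f0 -0.43658919471001534
z 0.08099999999999999 10.351272397360585
```

```bash
python3 - <<'E'
from h import *
k=[.454,-.2908]
r.set_gripper(.35); r.sleep(.2); r.move_linear(k+[.16],vel=.15)
r.set_gripper(0,20)
a=np.radians(14); u=np.array([np.cos(a),np.sin(a)]); b=np.array([.4429,.2565])
p=b-u*.045
_,aa,_=best(list(p)+[.14],a)
r.move_to(list(p)+[.14],quat(aa)); print(r.current_t(),aa)
from m import rect
d=shot('top','t4.png'); im=cv2.imread('pics/t4.png'); hsv=cv2.cvtColor(im,cv2.COLOR_BGR2HSV); H,S,V=cv2.split(hsv)
rect(d,(H<20)&(S>150),(352,408,208,266),.06,'piece')
cv2.imwrite('pics/t4c.png',cv2.resize(im[190:280,140:420],None,fx=2.8,fy=2.8))
E
```

```text
14.3833 0.24434609527920614
piece 263 rect [ 450.7 -285.5] [48.5 54.1] 42.3 mean [ 452.4 -287.2] minor axis deg 16.3
```

View pics/t4c.png

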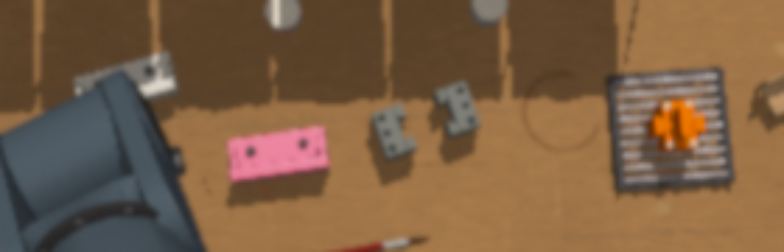

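The piece stands upright at the rack centre, crop (679,125), and the blocks are in place at (393,133) and (457,108). Next is the button push.

```bash
python3 - <<'E'
from h import *
a=np.radians(14); u=np.array([np.cos(a),np.sin(a)]); b=np.array([.4429,.2565]); Z=.031
p=lambda s:list(b+u*s)+[Z]
r.move_linear(p(-.045),vel=.12); r.sleep(.15)
f0=np.mean([r.current_contact_force()[:2] for _ in range(5)],0); F=lambda:float((np.mean([r.current_contact_force()[:2] for _ in range(3)],0)-f0)@u)
r.move_linear(p(-.022),vel=.06)
s=-.022; L=[]
while s<.025:
    s+=.001; r.move_linear(p(s),vel=.03); f=F(); L.append((round(s*1000),round(f,1)))
    if f<-10: break
r.sleep(.3); print(L,F(),r.current_t())
E
```

```text
[(-21, 0.7), (-20, 0.3), (-19, 0.0), (-18, -0.2), (-17, -0.0), (-16, -0.6), (-15, -0.1), (-14, 0.4), (-13, 0.2), (-12, -0.5), (-11, 0.6), (-10, -0.2), (-9, -0.6), (-8, 0.4), (-7, 0.5), (-6, -1.4), (-5, -0.2), (-4, -0.7), (-3, -0.1), (-2, -2.1), (-1, -2.2), (0, -3.7), (1, -3.4), (2, -3.8), (3, -4.5), (4, -7.0), (5, -13.1)] -12.767570338499832 23.225
```

The force shows sliding, then the spring from 2 to 4.5 N over about 5 mm, then a hard stop at 13 N: braced and fully in. I back off and check.

```bash
python3 - <<'E'
from h import *
from m import rect
a=np.radians(14); u=np.array([np.cos(a),np.sin(a)]); b=np.array([.4429,.2565])
r.move_linear(list(b-u*.045)+[.031],vel=.06); r.move_linear(list(b-u*.045)+[.2],vel=.2)
r.move_to([.32,0.02,.25],quat(a)); print(r.current_t())
d=shot('top','t5.png'); im=cv2.imread('pics/t5.png'); hsv=cv2.cvtColor(im,cv2.COLOR_BGR2HSV); H,S,V=cv2.split(hsv)
rect(d,(S<70)&(V>140),(168,202,205,246),.046,'timer')
e=shot('scene'); e=cv2.cvtColor(e['pixels'],cv2.COLOR_RGB2BGR)
cv2.imwrite('pics/t5c.png',np.hstack([cv2.resize(im[200:260,150:215],(400,370),interpolation=2),cv2.resize(e[215:275,185:250],(400,370),interpolation=2)]))
E
```

```text
26.1667
timer 402 rect [493.3 258.8] [57.9 96.8] 25.0 mean [488.4 262.1] minor axis deg 25.9
```

View pics/t5c.png

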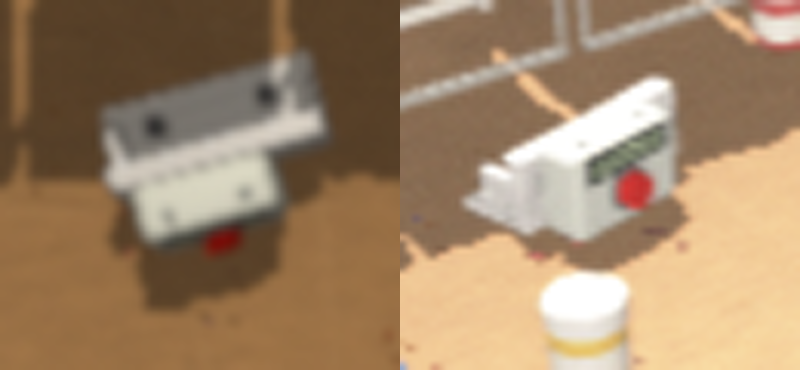

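The timer sits flush against the stop, at (210,200) on the left and (600,170) on the right, and the arm is clear. I hand in.

```bash
python3 -c "
from cell import r
print(r.hand_in(), r.current_t())"
```

```text
the job is handed in; nothing more can be done
the job is handed in; nothing more can be done
```

The job is handed in: the orange piece stands upright in the middle of the rack, the grey blocks stayed in place, the red button was pressed fully in (13 N), and the timer stands flush against the aluminium stop, with about 26 s used of the 58 s allowed.

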